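Pull the ink cassette from the print station

TASK

On the print station, first turn the red turnbutton a quarter turn so that its arm lies across the yellow tongue and locks the hinged frame down. Then squeeze the two green side catches of the black ink cassette together to free it, and lift it straight up, upright, about 10 cm above its seat. Finish while still holding it there by the squeezed catches; keep the frame down and leave everything else on the deck where it is.

Things in the scene. Friction and masses are not known exactly. Their poses are not given: they have to be found in the camera images.
- station: Print station: dark steel base 285 x 136 mm, 20 mm high, fixed on the deck (another place and yaw each time). Origin on the deck under the centre of the cassette's seat; x points from the turnbutton to the frame's hinge, y to the left of that, z up. The base runs from x = -170 to +115 mm. On it lies the hinged frame: aluminium plate x = -60 to +80 mm, 112 mm wide, top 30 mm above the deck.
- seat (a point): Centre of the seat on the frame, 30 mm above the deck. Low guides (8 mm high) surround the cassette's foot with 1 mm of play. Grey keepers on the frame, at 29.5 to 45 mm either side (station +y and -y) and 30 mm long along x, top 49 mm above the deck, hook over the lugs of the catches.
- tongue (a point): Centre of the top of the frame's yellow tongue, 30 mm above the deck, 87 mm from the seat towards the turnbutton; the tongue is 56 mm long (station x) and 40 mm wide.
- frame (a joint): Hinge of the frame about the station's y axis at its far (+x) edge: 0 lying down, grows (rad) as the tongue end rises. It lies down at the start by its own weight (0.6 kg); the turnbutton's arm over the tongue blocks it, with 2 mm of play.
- turnbutton (a joint): Red turnbutton (rad): about 0 (0 to 0.4 at the start) with the arm pointing to the station's +y, clear of the tongue; grows clockwise seen from above; 1.57 with the arm pointing to the station's +x, fully across the tongue; stop at 1.62. It stays where it is left (0.05 N m of friction).
- turnbutton_wing (a point): Middle of the turnbutton's upright wing, on its upright turning axis, 57 mm above the deck, at x = -135, y = 0 mm in the station. The wing is 10 mm thick, 36 mm long (along the arm) and 36 mm high, top 75 mm above the deck. Below it is the flat arm, 14 mm wide, 32 to 39 mm above the deck, tip 54 mm from the axis. This point's y axis points along the arm, z up.
- cassette: Black ink cassette with a blue top, 70 (x) x 32 (y) x 68 (z) mm, about 0.26 kg, loose in its seat on the frame. Origin at the centre of its underside (30 mm above the deck when seated); axes as the station's when seated. Its catches' lugs reach 3.5 mm under the keepers' lips, so it comes out only while both catches are squeezed.
- catch_left (a joint): How far (m) the green catch on the cassette's +y side is pushed in: 0 at rest, 0.008 at its stop against the cassette's side; unhooked from 0.005 on. Moves straight inward only; its spring gives 3 N at rest, 5 N at the stop. Plate 22 mm wide (x), 4 mm thick, from 4 to 66 mm above the cassette's underside; outer face 28 mm from the cassette's middle plane at rest (56 mm over both catches).
- catch_right (a joint): The same for the green catch on the -y side, mirrored.
- catch_left_pad (a point): Ribbed thumb pad: centre of the outer face of the left catch, 54 mm above the cassette's underside (84 mm above the deck when seated). The free part of the plate above the keeper is 47 mm high.
- catch_right_pad (a point): The same for the right catch.
- spare: Bystander: spare white cassette with an orange cap, standing, 74 x 36 x 66 mm, origin under its centre; no catches. Leave alone.
- tray: Bystander: empty black plastic tray 120 x 85 x 20 mm, origin under its centre. Leave alone.
- bottle: Bystander: clear bottle with a blue label, diameter 48 mm, 110 mm high, origin under its centre. Leave alone.
- driver: Bystander: screwdriver 170 mm long lying on the deck, origin under its middle. Leave alone.
- tape: Bystander: cardboard ring, diameter 90 mm, 24 mm high, origin under its centre. Leave alone.
- guide: Bystander: aluminium guide block 60 x 36 mm with a black thumb knob, 44 mm high, origin under its centre. Leave alone.
Mind the look-alikes: they are no part of the job. Of the things that look like the cassette, the middle-sized one is meant.

How it is judged:
On the way, in this order (a step that is already met when the one before it is completed fails the run):
1. the turnbutton's arm is across the tongue while the cassette is still seated and the frame is down (value of joint turnbutton above 1.35 rad and z of cassette in the frame of station below 0.036 m and value of joint frame below 0.03 rad), for 0.2 s.
2. both catches are squeezed in by the fingers while the cassette is still in its seat (value of joint each of catch_left, catch_right above 0.005 m and z of cassette in the frame of station below 0.036 m and contact force between the fingers and cassette above 1 N), for 0.1 s.
At the end, for the whole second after the job is handed in: Held by the fingers on both catches (each in over 5 mm, grip over 2 N), at rest, underside over 70 mm above its seat and under 250 mm above the deck, tilt under 0.30 rad, touching neither station nor bystanders; turnbutton past 1.35 rad, frame below 0.03 rad (value of joint each of catch_left, catch_right above 0.005 m and value of joint turnbutton above 1.35 rad and value of joint frame below 0.03 rad and z of cassette in the frame of station above 0.1 m and height (world z) of cassette below 0.25 m and angle between cassette's own z axis and vertical below 0.3 rad and contact force between the fingers and cassette above 2 N and linear speed of cassette below 0.03 m/s and contact force between cassette and station below 0.05 N and contact force between cassette and spare below 0.05 N and contact force between cassette and tray below 0.05 N and contact force between cassette and bottle below 0.05 N and contact force between cassette and driver below 0.05 N and contact force between cassette and tape below 0.05 N and contact force between cassette and guide below 0.05 N); the arm keeps its last pose, push and grip.
It fails at once if the frame comes up (more than 0.06 rad) (value of joint frame above 0.06 rad).
It fails at once if a bystander is pushed more than 30 mm or knocked over (distance of any of spare, tray, bottle, driver, tape, guide from where it was at the start of the episode above 0.03 m or angle between any of spare, bottle's own z axis and vertical above 0.5 rad).
It also fails if it takes over 50 s, if anything falls off the work surface, if the arm or the gripper's body presses on something with over 40 N, if the wrist force passes 120 N, or if a joint passes its speed limit or range.

ROBOT

A 6-joint arm with a two-finger parallel gripper is mounted at the origin on the work surface. World frame = base frame: x ahead of the robot, y to its left, z up, the work surface at z = 0. Lengths are in m, angles in rad, forces in N, time in s.
With the tool pointing down it reaches from about 0.3 to 0.775 m from the base axis. Payload 14.6 kg.
Tool frame: the origin (TCP) lies between the finger pads; the fingertips stand 19 mm ahead of it and the grasp point (between the pads) is the TCP (ctrl.finger_overhang is the distance from the TCP to the fingertips, in m); z points along the fingers, y is the direction in which the jaws open and shut (so a half turn about z gives the same grasp; the last joint's range is limited). The gripper opens to 94 mm and grips with 3 to 60 N. Pads are 16 mm wide; open, the fingers measure 119 mm over their backs; the gripper's body (75 mm by 177 mm) begins 78 mm behind the grasp point.
Start: joints at [1.12, 0.3, 1.521, -0, 1.321, -0.067], TCP at [0.206, 0.51, 0.224] pointing down, gripper open.
Joint ranges: [-3.03, 3.03], [-0.79, 2.21], [0.23, 2.52], [-1.04, 4.18], [0, 3.07], [-2.55, 2.55]. Speed limits (rad/s): [2.22, 2.22, 2.57, 3.14, 3.14, 3.14].

INTERFACE

Orientations are given as [roll, pitch, yaw] about the fixed x, y, z axes, in that order (R = Rz(yaw) Ry(pitch) Rx(roll)).
In Python, from station import ctrl gives the robot as it stands.
- The arm moves only by the tool send_rows, never from a script. Its argument "series" is a list of rows, each a list of 7 numbers: the turn, a rotation vector about the tool's x, y, z in degrees, then the shift along the tool's x, y, z in m, then the gripper's target within -1 to 1 (fully open at 1, half-way at 0, shut at -1). A call has 1 to 8 rows; each row is the pose to reach, as a shift and turn from the pose commanded when the call began, along the tool's axes at that moment; what a row does not reach only later rows make up. A row lasts 1/10 s, in which the tool goes at most 50 mm and 8.59 degrees, less where a joint would pass 70% of its speed; a pose out of reach is approached as far as the arm can. A call with a gripper value outside its range is refused whole. The fingers move at their own pace and stop on an object; "force" is the grip in N (left out, the last holds). Time passes only in rows, so rows that repeat a pose let the fingers close. It gives the time, the measured TCP pose, the force and the opening at its end, in the units of the state.
- ctrl.get_obs(): the state, without advancing time (a new reading comes with each control period).
- ctrl.camera(name): name is "side" or "top"; returns a dict with "pixels" (420x560x3 uint8, red, green, blue), "z_map" (420x560 float32, m along the optical axis (not along the pixel's ray), 0 where there is no reading), "fov_y" (degrees; the focal length in pixels is half the picture's height over the tangent of half this angle, whatever the lens; pixels are square), "cx", "cy" (the principal point, pixels), "R" (3x3) and "t" (3): a world point X has camera coordinates R X + t. Camera axes: x right, y down, z forward; pixel columns grow to the right and rows downward; lengths in m; the calibration is good to about 2 mm. A picture is of the moment at which its call begins.
- ctrl.hand_in(): hands the job in, once; it reports no verdict.
The state is a dict: "time_s": time; "qpos": joint angles; "joint_vel": joint speeds; "tau": joint torques, N m; "ee_pos": TCP position; "eef_rot": TCP orientation; "force": force on the tool from outside, world axes, zero at the start; "moment": the same for the moment, N m; "grip_width": finger opening in m.
Only numpy, scipy, OpenCV 4.12 (cv2) and the standard library are available. Lean on these libraries where they do the work, as an engineer would, in place of code of your own. Each camera call takes 0.05 s, during which the arm holds its last target.

## Working session

There is one attempt and no reset: what is moved stays moved. The work goes in short steps, Python scripts to look and compute and a tool call to move; the robot and the scene stay as the last step left them, time stands still between calls to the robot, and variables do not carry over. Pictures are saved under pics/ and viewed, and the job is handed in when it is done.

Besides the shell and the picture viewer there is one more tool, called after "Call:" as name([rows], argument=value, ...), one row to a line, values as JSON. send_rows: Moves the arm, as the interface text tells. Its arguments: {"type":"object","properties":{"series":{"type":"array"},"force":{"type":"number"}},"required":["series"]}

```bash
mkdir -p pics; ls; python3 - <<'E'
from station import ctrl
import cv2,numpy as np
o=ctrl.get_obs();print(o)
for n in("top","side"):
    c=ctrl.camera(n);cv2.imwrite(f"pics/{n}0.png",c["pixels"][:,:,::-1]);np.savez(f"{n}0.npz",**c)
    print(n,c["fov_y"],c["cx"],c["cy"],c["R"],c["t"])
E
```

```text
pics
{'time_s': 0.0, 'qpos': array([ 1.12041120e+00,  3.00497171e-01,  1.52157629e+00, -3.21783887e-06,
        1.32071313e+00, -6.66341188e-02]), 'joint_vel': array([ 1.50719037e-03,  9.79670542e-04, -9.05423726e-04,  4.87344301e-04,
       -1.01768902e-03, -1.56784920e-05]), 'tau': array([ 2.31990671e-03, -5.31812668e+01, -3.52729547e+01,  7.09124445e-02,
        2.44874088e-02, -1.19656715e-04]), 'ee_pos': array([0.20583574, 0.50976947, 0.22387405]), 'eef_rot': array([-3.14040117e+00, -7.63877094e-05,  2.75784240e+00]), 'force': array([-1.14472202, -0.51070123,  0.04176126]), 'moment': array([-0.01703742,  0.03109531,  0.0142607 ]), 'grip_width': 0.09381700223816794}
top 55.4871883127898 284.13181237994576 208.63767102506424 [[-0.01004075 -0.99974088  0.02042912]
 [-0.99155548  0.00731276 -0.12947685]
 [ 0.12929391 -0.02155665 -0.99137198]] [-0.01009591  0.56025978  0.97989054]
side 54.82344490097339 276.5649829288548 219.72411957087945 [[-0.9354277  -0.35321297 -0.01468398]
 [-0.24079933  0.66702883 -0.70504484]
 [ 0.25882561 -0.65598258 -0.70901069]] [0.49929681 0.19422091 0.74835158]
```

View pics/top0.png

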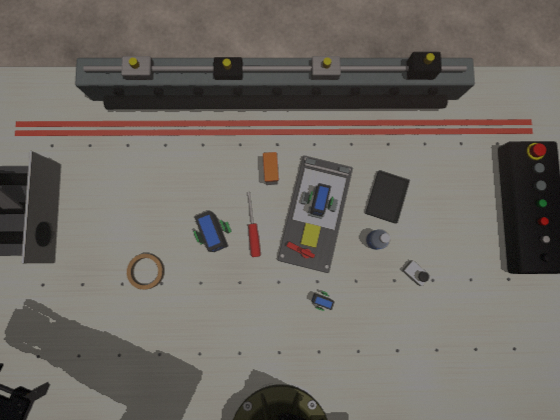

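View pics/side0.png

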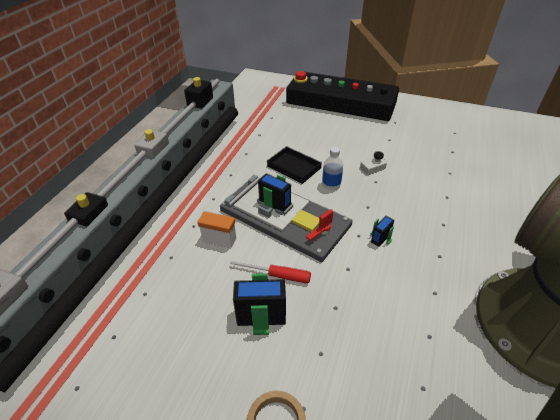

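```bash
cat > h.py <<'E'
import numpy as np,cv2
def load(f): return dict(np.load(f))
def K(c):
    f=210/np.tan(np.radians(float(c["fov_y"]))/2); return f,float(c["cx"]),float(c["cy"])
def ray(c,uv,z):
    f,cx,cy=K(c);uv=np.atleast_2d(uv).astype(float)
    d=np.c_[(uv[:,0]-cx)/f,(uv[:,1]-cy)/f,np.ones(len(uv))]@c["R"]
    o=-c["R"].T@c["t"]; s=(z-o[2])/d[:,2]; return o+d*s[:,None]
def cloud(c):
    f,cx,cy=K(c);v,u=np.mgrid[:420,:560];d=c["z_map"]
    p=np.stack([(u-cx)/f*d,(v-cy)/f*d,d],-1)
    return (p-c["t"])@c["R"]
def proj(c,X):
    f,cx,cy=K(c);p=np.atleast_2d(X)@c["R"].T+c["t"];return np.c_[f*p[:,0]/p[:,2]+cx,f*p[:,1]/p[:,2]+cy]
def masks(c):
    h=cv2.cvtColor(c["pixels"],cv2.COLOR_RGB2HSV).astype(int);H,S,V=h[...,0],h[...,1],h[...,2]
    return dict(blue=(abs(H-112)<12)&(S>120)&(V>60),yellow=(abs(H-29)<6)&(S>130)&(V>60),red=((H<6)|(H>174))&(S>150)&(V>70),green=(abs(H-65)<18)&(S>100)&(V>30))
E
python3 - <<'E'
from h import *
for n in("top","side"):
    c=load(n+"0.npz");P=cloud(c)
    big=cv2.resize(c["pixels"][150:290,230:410] if n=="top" else c["pixels"][150:270,200:400],None,fx=4,fy=4,interpolation=cv2.INTER_CUBIC)
    cv2.imwrite(f"pics/{n}0z.png",big[:,:,::-1])
    for k,m in masks(c).items():
        nn,l,st,ce=cv2.connectedComponentsWithStats(m.astype(np.uint8))
        for i in range(1,nn):
            if st[i,4]>12:
                q=P[l==i]; q=q[np.isfinite(q).all(1)]
                print(n,k,st[i],ce[i].round(1),"med",np.median(q,0).round(4),"z",np.percentile(q[:,2],[5,95]).round(3))
E
```

```text
top blue [315 186  14  24 212] [321.2 197.7] med [ 0.5775 -0.1027  0.098 ] z [0.095 0.101]
top blue [198 215  22  32 364] [208.7 230.3] med [0.5031 0.1665 0.0885] z [0.086 0.091]
top blue [315 297  17  11  98] [323.4 301.9] med [ 0.3276 -0.1088  0.048 ] z [0.046 0.051]
top yellow [426  53   9   8  60] [430.   56.5] med [ 0.9002 -0.3578  0.1689] z [0.166 0.172]
top yellow [129  58   8   8  53] [132.5  61.3] med [0.8981 0.3413 0.1492] z [0.144 0.152]
top yellow [222  58   9   9  58] [226.1  62. ] med [0.9003 0.1222 0.1438] z [0.126 0.146]
top yellow [323  58   8   7  47] [326.8  61. ] med [ 0.8988 -0.1179  0.1494] z [0.145 0.154]
top yellow [527 147  17  13  55] [532.7 155.2] med [ 0.6853 -0.6476  0.0647] z [0.06  0.068]
top yellow [301 223  19  24 325] [310.2 235. ] med [ 0.4929 -0.0805  0.0297] z [0.027 0.033]
top red [329 121  11   4  15] [333.6 122.4] med [ 8.003e-01 -1.512e-01  5.000e-04] z [-0.001  0.003]
top red [341 121  15   4  33] [348.7 122.2] med [ 8.016e-01 -1.953e-01 -6.000e-04] z [-0.003  0.003]
top red [364 120 167   5 654] [454.2 122.4] med [ 7.998e-01 -4.873e-01  5.00
[... 2916 characters left out ...]
4.9 416.6] med [0.7712 0.4599 0.0023] z [-0.     0.003]
side green [338  80   7   8  45] [340.7  83.2] med [ 0.5645 -0.6553  0.0702] z [0.061 0.077]
side green [277 176   8   5  23] [280.9 177.8] med [ 0.5698 -0.1284  0.0953] z [0.089 0.099]
side green [263 187  10  21 160] [267.4 196.4] med [ 0.584  -0.0784  0.0749] z [0.05  0.097]
side green [374 219   5   8  18] [375.9 222.2] med [ 0.3444 -0.1143  0.0424] z [0.033 0.143]
side green [387 226   7  18  59] [389.4 234.8] med [ 0.3106 -0.0996  0.0285] z [0.008 0.048]
side green [252 274  16   6  87] [259.4 276.5] med [0.5138 0.1351 0.0827] z [0.075 0.088]
side green [251 305  18  30 495] [259.8 319.3] med [0.4889 0.1992 0.0484] z [0.012 0.087]
```

View pics/top0z.png

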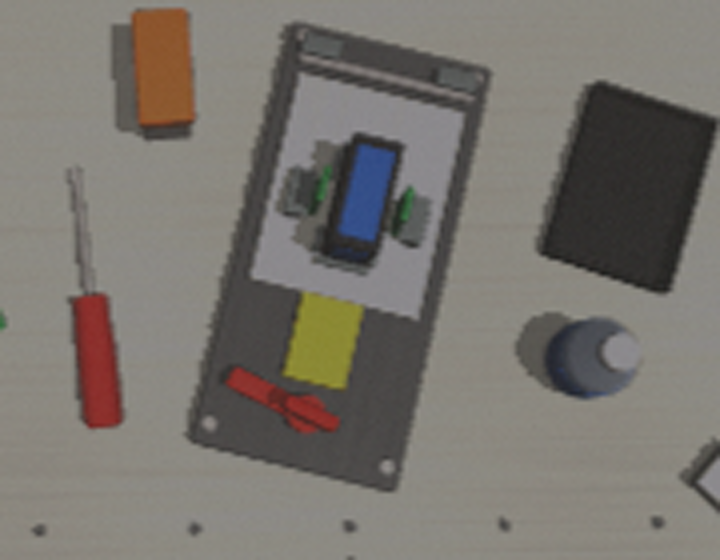

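View pics/side0z.png

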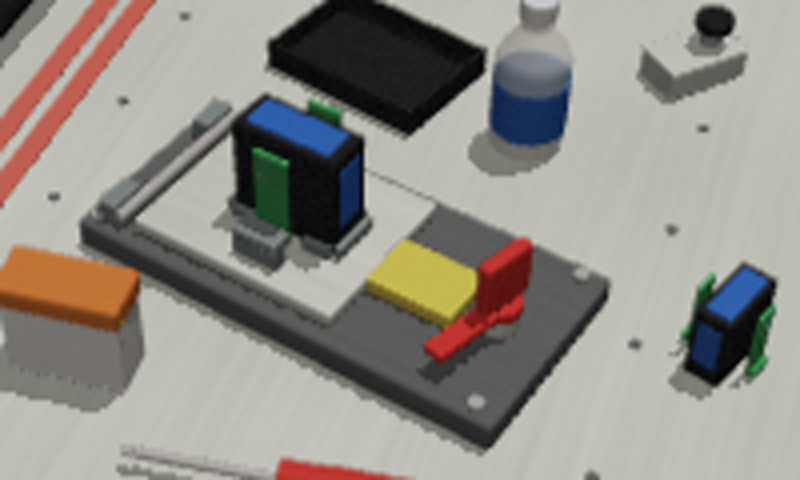

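```bash
python3 - <<'E'
from h import *
for n in("top","side"):
    c=load(n+"0.npz");P=cloud(c)
    m=masks(c)
    near=lambda x,y,r:np.hypot(P[...,0]-x,P[...,1]-y)<r
    # yellow tongue & blue top via rays on plane, red wing top and arm
    y=m["yellow"]&near(.493,-.08,.06); b=m["blue"]&near(.577,-.103,.05)&(P[...,2]>.09)
    for nm,mm,z in(("yel",y,.03),("blue",b,.098)):
        v,u=np.nonzero(mm);X=ray(c,np.c_[u,v],z)[:,:2]
        (ce,wh,a)=cv2.minAreaRect((X*1000).astype(np.float32));print(n,nm,X.mean(0).round(4),np.array(ce).round(1),np.array(wh).round(1),round(a,1))
    r=m["red"]&near(.447,-.067,.07)
    Pr=P[r]; 
    w=Pr[Pr[:,2]>.068]; print("wing top",len(w),w.mean(0).round(4)); 
    for nm,q in(("wing",w),("arm",Pr[(Pr[:,2]>.03)&(Pr[:,2]<.045)])):
        q2=q[:,:2];e,ev=np.linalg.eigh(np.cov(q2.T));d=ev[:,1];s=(q2-q2.mean(0))@d
        print(nm,len(q),q.mean(0).round(4),"ang",np.degrees(np.arctan2(d[1],d[0])).round(1),"ends",(q2.mean(0)+s.min()*d).round(3),(q2.mean(0)+s.max()*d).round(3))
    # base top + all station footprint z in .012-.04
    s=(P[...,2]>.012)&(P[...,2]<.04)&near(.55,-.095,.19)
    s=cv2.morphologyEx(s.astype(np.uint8),cv2.MORPH_OPEN,np.ones((3,3)))
    k,l,st,ce=cv2.connectedComponentsWithStats(s);i=1+st[1:,4].argmax()
    X=P[l==i][:,:2];print("base",cv2.minAreaRect((X*1000).astype(np.float32)))
E
```

```text
top yel [ 0.4929 -0.0809] [493.1 -81.1] [38.8 53.8] 75.4
top blue [ 0.5779 -0.103 ] [ 577.9 -102.9] [22.3 55.7] 75.6
wing top 55 [ 0.4478 -0.0686  0.0739]
wing 55 [ 0.4478 -0.0686  0.0739] ang 61.3 ends [ 0.44  -0.083] [ 0.455 -0.055]
arm 92 [ 0.4588 -0.0442  0.0381] ang 56.7 ends [ 0.439 -0.074] [ 0.472 -0.024]
base ((551.6741943359375, -97.19992065429688), (136.08984375, 285.0672912597656), 75.61482238769531)
side yel [ 0.4933 -0.0805] [492.7 -80. ] [46.3 55.6] 74.1
side blue [ 0.5782 -0.1058] [ 578.7 -106.3] [25.9 58.8] 76.7
wing top 72 [ 0.447  -0.0671  0.0742]
wing 72 [ 0.447  -0.0671  0.0742] ang 60.6 ends [ 0.438 -0.083] [ 0.454 -0.054]
arm 154 [ 0.456  -0.0474  0.0397] ang 55.7 ends [ 0.434 -0.08 ] [ 0.473 -0.023]
base ((551.3330688476562, -97.54095458984375), (139.18789672851562, 285.4917907714844), 75.71722412109375)
```

```bash
cat > mv.py <<'E'
import sys,numpy as np
from scipy.spatial.transform import Rotation as R
from station import ctrl
def need(pos,yawdeg):
    o=ctrl.get_obs();R0=R.from_euler("xyz",o["eef_rot"]);R1=R.from_euler("xyz",[np.pi,0,np.radians(yawdeg)])
    print("rotvec deg",np.degrees((R0.inv()*R1).as_rotvec()).round(2),"shift",R0.inv().apply(np.array(pos)-o["ee_pos"]).round(4),"q",o["qpos"].round(2),"F",o["force"].round(1),"w",round(o["grip_width"],4),"t",round(o["time_s"],2), "now",o["ee_pos"].round(4),np.degrees(o["eef_rot"]).round(2))
a=list(map(float,sys.argv[1:])); need(a[:3],a[3])
E
python3 mv.py .4472 -.069 .15 61
```

```text
rotvec deg [-4.000e-02  4.000e-02  9.701e+01] shift [-0.4405 -0.4462  0.0744] q [ 1.12  0.3   1.52  0.    1.32 -0.07] F [-0.2  0.6 -0.3] w 0.094 t 0.1 now [0.2059 0.5098 0.224 ] [-179.95   -0.    158.01]
```

Call:
send_rows([
  [0,0,97,-0.44,-0.446,0.05,1],
  [0,0,97,-0.44,-0.446,0.05,1],
  [0,0,97,-0.44,-0.446,0.05,1],
  [0,0,97,-0.44,-0.446,0.05,1],
  [0,0,97,-0.44,-0.446,0.05,1],
  [0,0,97,-0.44,-0.446,0.05,1],
  [0,0,97,-0.44,-0.446,0.05,1],
  [0,0,97,-0.44,-0.446,0.05,1],
])

```text
time_s: 0.9
ee_pos: [0.3595, 0.14, 0.1926]
eef_rot: [3.141, -0.0, 1.552]
force: [1.3, -0.2, -0.2]
grip_width: 0.0939
```

```bash
python3 mv.py .4472 -.069 .13 61
```

```text
rotvec deg [ 2.000e-02 -1.000e-02  2.792e+01] shift [-0.2073  0.0916  0.0626] q [ 0.28 -0.04  1.99  0.    1.2   0.3 ] F [ 1.3 -0.2 -0.2] w 0.0939 t 0.9 now [0.3595 0.14   0.1926] [ 1.7998e+02 -1.0000e-02  8.8920e+01]
```

Call:
send_rows([
  [0,0,28,-0.205,0.09,0.04,1],
  [0,0,28,-0.205,0.09,0.04,1],
  [0,0,28,-0.205,0.09,0.04,1],
  [0,0,28,-0.205,0.09,0.04,1],
  [0,0,28,-0.205,0.09,0.04,1],
  [0,0,28,-0.205,0.09,0.04,1],
  [0,0,28,-0.205,0.09,0.04,1],
])

```text
time_s: 1.6
ee_pos: [0.4463, -0.0643, 0.1523]
eef_rot: [-3.141, 0.0, 1.068]
force: [0.3, 0.7, 0.1]
grip_width: 0.0942
```

```bash
python3 mv.py .4472 -.069 .063 61
```

```text
rotvec deg [-0.06  0.01  0.19] shift [-0.0037  0.0032  0.0893] q [-0.22  0.16  1.87  0.    1.11  0.28] F [0.3 0.7 0.1] w 0.0942 t 1.6 now [ 0.4463 -0.0643  0.1523] [-1.7994e+02  1.0000e-02  6.1190e+01]
```

Call:
send_rows([
  [0,0,0,-0.003,0.003,0.04,1],
  [0,0,0,-0.003,0.003,0.04,1],
  [0,0,0,-0.003,0.003,0.04,1],
])

```text
time_s: 1.9
ee_pos: [0.4476, -0.0674, 0.1133]
eef_rot: [-3.141, 0.0, 1.07]
force: [0.7, -0.2, -0.3]
grip_width: 0.0939
```

```bash
python3 mv.py .4472 -.069 .063 61;  python3 - <<'E'
from station import ctrl
import cv2
for n in("top","side"):
    c=ctrl.camera(n)["pixels"]
    b=c[190:290,240:370] if n=="top" else c[150:270,250:400]
    cv2.imwrite(f"pics/{n}1z.png",cv2.resize(b,None,fx=4,fy=4,interpolation=cv2.INTER_CUBIC)[:,:,::-1])
E
```

```text
rotvec deg [-0.06  0.01  0.32] shift [-0.0016  0.0005  0.0503] q [-0.23  0.22  1.91  0.    1.02  0.27] F [ 0.7 -0.2 -0.3] w 0.0939 t 1.9 now [ 0.4476 -0.0674  0.1133] [-1.7994e+02  1.0000e-02  6.1320e+01]
```

View pics/side1z.png

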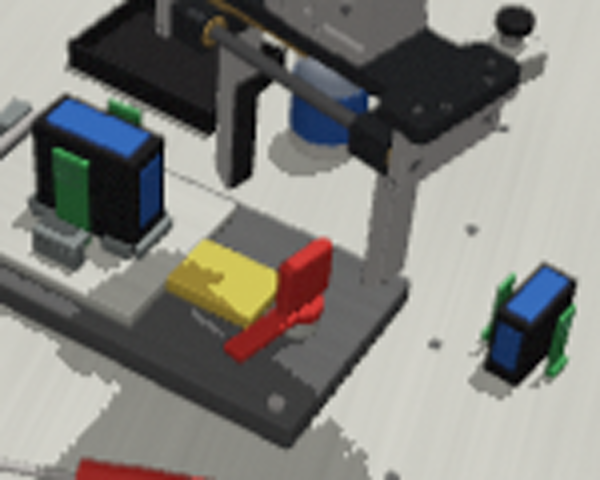

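The side view shows the open fingers on either side of the red wing (crop ~(305,270)), clear of the cassette. I'll lower and close gently.

Call:
send_rows([
  [0,0,0,-0.0015,0.0005,0.05,1],
  [0,0,0,-0.0015,0.0005,0.05,1],
  [0,0,0,-0.0015,0.0005,0.05,-1],
  [0,0,0,-0.0015,0.0005,0.05,-1],
  [0,0,0,-0.0015,0.0005,0.05,-1],
  [0,0,0,-0.0015,0.0005,0.05,-1],
  [0,0,0,-0.0015,0.0005,0.05,-1],
  [0,0,0,-0.0015,0.0005,0.05,-1],
], force=12)

```text
time_s: 2.8
ee_pos: [0.4477, -0.0699, 0.063]
eef_rot: [3.141, -0.0, 1.069]
force: [0.4, -0.0, 0.4]
grip_width: 0.0494
```

```bash
python3 mv.py .4472 -.069 .063 -14.4
```

```text
rotvec deg [ 2.000e-02 -2.000e-02  7.566e+01] shift [ 0.0005 -0.0008 -0.    ] q [-0.24  0.3   1.94 -0.    0.9   0.27] F [ 0.4 -0.   0.4] w 0.0494 t 2.8 now [ 0.4477 -0.0699  0.063 ] [ 1.7997e+02 -1.0000e-02  6.1260e+01]
```

Call:
send_rows([
  [0,0,0,0,0,0,-1],
  [0,0,0,0,0,0,-1],
  [0,0,0,0,0,0,-1],
  [0,0,0,0,0,0,-1],
  [0,0,0,0,0,0,-1],
  [0,0,0,0,0,0,-1],
  [0,0,0,0,0,0,-1],
])

```text
time_s: 3.5
ee_pos: [0.4476, -0.0699, 0.0626]
eef_rot: [3.142, 0.0, 1.069]
force: [0.2, -0.7, -0.9]
grip_width: 0.01
```

```bash
python3 mv.py .4472 -.069 .063 -14.4
```

```text
rotvec deg [ 0.    0.   75.66] shift [ 0.0006 -0.0007 -0.0004] q [-0.24  0.31  1.94 -0.    0.9   0.27] F [ 0.2 -0.7 -0.9] w 0.01 t 3.5 now [ 0.4476 -0.0699  0.0626] [180.     0.    61.26]
```

Call:
send_rows([
  [0,0,6,0,0,0,-1],
  [0,0,12,0,0,0,-1],
  [0,0,18,0,0,0,-1],
  [0,0,24,0,0,0,-1],
  [0,0,30,0,0,0,-1],
  [0,0,36,0,0,0,-1],
  [0,0,36,0,0,0,-1],
])

```text
time_s: 4.2
ee_pos: [0.4479, -0.0703, 0.0626]
eef_rot: [3.14, -0.001, 0.437]
force: [3.9, -5.3, -3.8]
grip_width: 0.0097
```

```bash
python3 mv.py .4472 -.069 .063 -14.4
```

```text
rotvec deg [ 0.06 -0.05 39.44] shift [-0.0001 -0.0015 -0.0004] q [-0.24  0.31  1.94 -0.    0.89  0.9 ] F [ 3.9 -5.3 -3.8] w 0.0097 t 4.2 now [ 0.4479 -0.0703  0.0626] [ 1.7993e+02 -3.0000e-02  2.5040e+01]
```

Call:
send_rows([
  [0,0,6,0,0,0,-1],
  [0,0,12,0,0,0,-1],
  [0,0,18,0,0,0,-1],
  [0,0,24,0,0,0,-1],
  [0,0,30,0,0,0,-1],
  [0,0,36,0,0,0,-1],
  [0,0,39,0,0,0,-1],
  [0,0,39,0,0,0,-1],
])

```text
time_s: 5.0
ee_pos: [0.4479, -0.0709, 0.0626]
eef_rot: [3.14, -0.001, -0.242]
force: [3.6, -9.9, -4.7]
grip_width: 0.0097
```

```bash
python3 mv.py .4472 -.069 .15 -14.4
```

```text
rotvec deg [ 0.09 -0.08  0.55] shift [-0.001  -0.0015 -0.0874] q [-0.24  0.31  1.94 -0.    0.89  1.58] F [ 3.6 -9.9 -4.7] w 0.0097 t 5.0 now [ 0.4479 -0.0709  0.0626] [ 1.7991e+02 -8.0000e-02 -1.3850e+01]
```

Call:
send_rows([
  [0,0,0,0,0,0,1],
  [0,0,0,0,0,0,1],
  [0,0,0,0,0,0,1],
  [0,0,0,0,0,0,1],
  [0,0,0,0,0,-0.05,1],
  [0,0,0,0,0,-0.09,1],
  [0,0,0,0,0,-0.09,1],
  [0,0,0,0,0,-0.09,1],
])

```text
time_s: 5.8
ee_pos: [0.4477, -0.0698, 0.1529]
eef_rot: [-3.142, -0.001, -0.24]
force: [-0.2, 0.8, -0.2]
grip_width: 0.0703
```

```bash
python3 mv.py .578 -.104 .15 -14.4;  python3 - <<'E'
from station import ctrl
import cv2,numpy as np
from h import *
for n in("top","side"):
    cc=ctrl.camera(n);c=cc["pixels"];np.savez(n+"2.npz",**cc)
    b=c[150:290,230:410] if n=="top" else c[150:270,250:400]
    cv2.imwrite(f"pics/{n}2z.png",cv2.resize(b,None,fx=4,fy=4,interpolation=cv2.INTER_CUBIC)[:,:,::-1])
E
```

```text
rotvec deg [-0.   -0.08  0.66] shift [0.1347 0.0023 0.0031] q [-0.24  0.16  1.87  0.    1.11  1.57] F [-0.2  0.8 -0.2] w 0.0703 t 5.8 now [ 0.4477 -0.0698  0.1529] [-1.800e+02 -8.000e-02 -1.374e+01]
```

View pics/side2z.png

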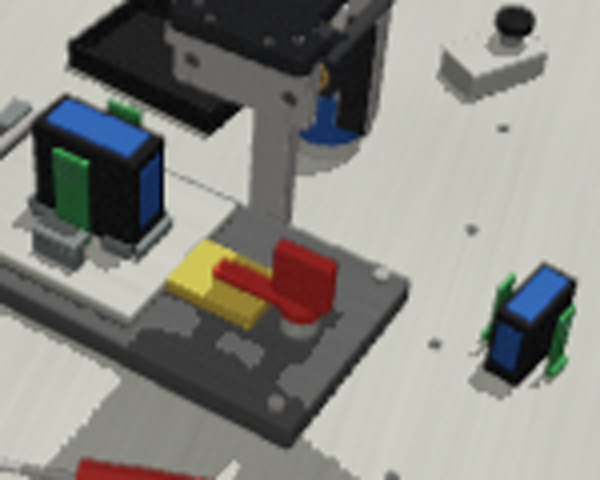

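View pics/top2z.png

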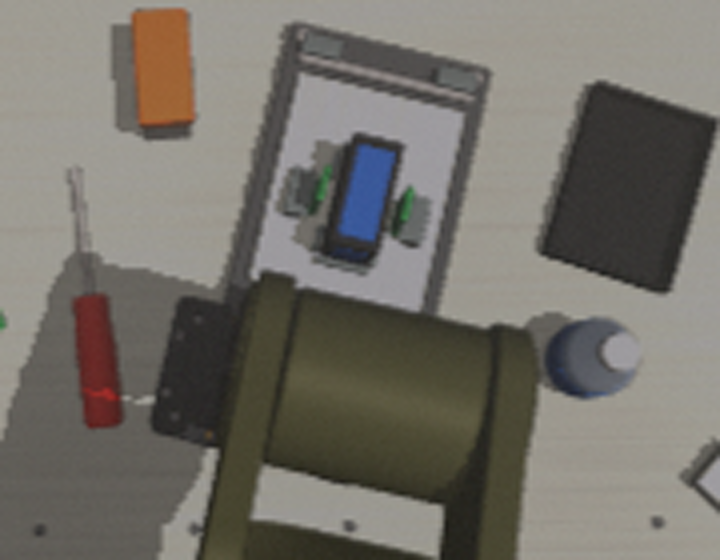

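```bash
python3 - <<'E'
from h import *
c=load("side2.npz");P=cloud(c);r=masks(c)["red"]&(np.hypot(P[...,0]-.447,P[...,1]+.07)<.075)
Pr=P[r]
for lo,hi in((.069,.08),(.034,.044)):
    q=Pr[(Pr[:,2]>lo)&(Pr[:,2]<hi)][:,:2];vx,vy,x,y=cv2.fitLine((q*1000).astype(np.float32),cv2.DIST_HUBER,0,.01,.01).ravel()
    print(len(q),np.degrees(np.arctan2(vy,vx)),q.mean(0))
E
```

```text
74 -14.570494 [ 0.44643162 -0.06799391]
124 -17.910927 [ 0.46619478 -0.07095072]
```

Call:
send_rows([
  [0,0,0.6,0.05,0.001,0,1],
  [0,0,0.6,0.09,0.002,0,1],
  [0,0,0.6,0.12,0.0023,0,1],
  [0,0,0.6,0.135,0.0023,0,1],
  [0,0,0.6,0.135,0.0023,0,1],
  [0,0,0.6,0.135,0.0023,0,1],
])

```text
time_s: 6.5
ee_pos: [0.5772, -0.1039, 0.1512]
eef_rot: [3.142, 0.003, -0.25]
force: [0.6, 1.3, 0.8]
grip_width: 0.0939
```

```bash
python3 mv.py .578 -.104 .084 -14.4;  python3 - <<'E'
from station import ctrl
import cv2,numpy as np
c=ctrl.camera("side")["pixels"][130:250,200:350]
cv2.imwrite(f"pics/side3z.png",cv2.resize(c,None,fx=4,fy=4,interpolation=cv2.INTER_CUBIC)[:,:,::-1])
E
```

```text
rotvec deg [0.   0.15 0.06] shift [ 0.001  -0.0001  0.0672] q [-0.24  0.45  1.49 -0.    1.2   1.58] F [0.6 1.3 0.8] w 0.0939 t 6.5 now [ 0.5772 -0.1039  0.1512] [ 1.800e+02  1.500e-01 -1.434e+01]
```

View pics/side3z.png

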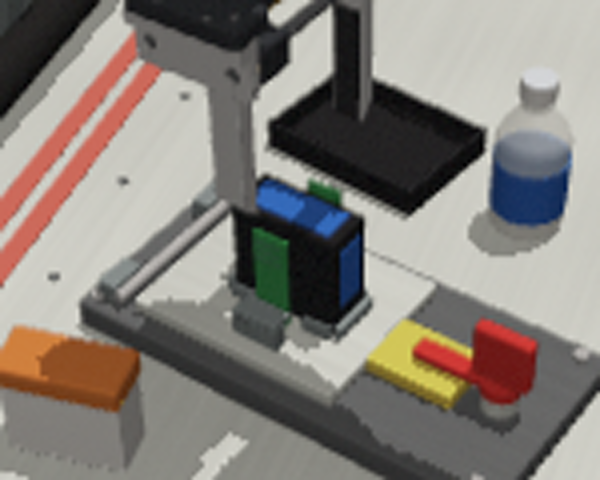

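Wing at −14.6° (about 1.57 rad), arm over the yellow tongue (crop ~(430,355)); the fingers hang either side of the cassette. Going down and squeezing.

Call:
send_rows([
  [0,0,0,0.0005,0,0.03,1],
  [0,0,0,0.0005,0,0.055,1],
  [0,0,0,0.0005,0,0.067,1],
  [0,0,0,0.0005,0,0.067,1],
  [0,0,0,0.0005,0,0.067,1],
])

```text
time_s: 7.05
ee_pos: [0.5788, -0.1043, 0.0867]
eef_rot: [-3.142, -0.001, -0.25]
force: [-0.0, -0.8, 0.3]
grip_width: 0.0939
```

Call:
send_rows([
  [0,0,0,0,0,0,-1],
  [0,0,0,0,0,0,-1],
  [0,0,0,0,0,0,-1],
  [0,0,0,0,0,0,-1],
  [0,0,0,0,0,0,-1],
  [0,0,0,0,0,0,-1],
  [0,0,0,0,0,0,-1],
  [0,0,0,0,0,0,-1],
], force=25)

```text
time_s: 7.85
ee_pos: [0.5787, -0.1043, 0.0857]
eef_rot: [3.142, -0.0, -0.25]
force: [-0.6, 1.0, 2.0]
grip_width: 0.0377
```

Call:
send_rows([
  [0,0,0,0,0,0,-1],
  [0,0,0,0,0,0,-1],
  [0,0,0,0,0,0,-1],
  [0,0,0,0,0,0,-1],
  [0,0,0,0,0,0,-1],
  [0,0,0,0,0,0,-1],
])

```text
time_s: 8.45
ee_pos: [0.5787, -0.1043, 0.0857]
eef_rot: [3.142, -0.0, -0.25]
force: [-1.7, -0.3, 4.6]
grip_width: 0.038
```

```bash
python3 mv.py .578 -.104 .184 -14.4;  python3 - <<'E'
from station import ctrl
import cv2,numpy as np
c=ctrl.camera("side")["pixels"][130:250,200:350]
cv2.imwrite(f"pics/side4z.png",cv2.resize(c,None,fx=4,fy=4,interpolation=cv2.INTER_CUBIC)[:,:,::-1])
E
```

```text
rotvec deg [ 0.   -0.01  0.05] shift [-0.0007 -0.0001 -0.0983] q [-0.24  0.53  1.54 -0.    1.07  1.58] F [-1.7 -0.3  4.6] w 0.038 t 8.45 now [ 0.5787 -0.1043  0.0857] [ 1.800e+02 -1.000e-02 -1.435e+01]
```

View pics/side4z.png

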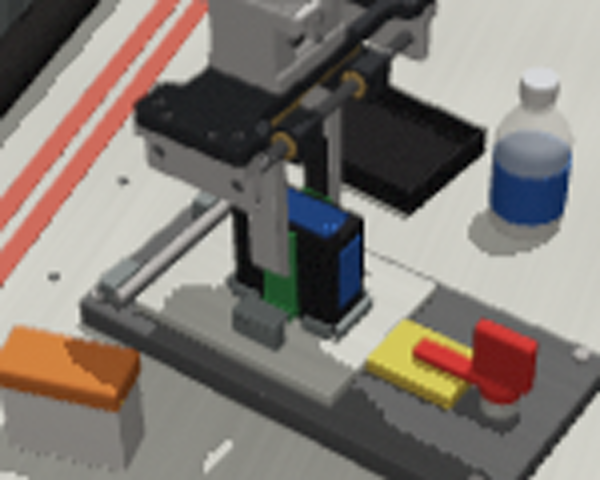

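Both catches are pressed (opening 38 mm, versus 56 mm at rest), with the cassette still seated. Lifting slowly.

Call:
send_rows([
  [0,0,0,0,0,-0.003,-1],
  [0,0,0,0,0,-0.008,-1],
  [0,0,0,0,0,-0.014,-1],
  [0,0,0,0,0,-0.02,-1],
  [0,0,0,0,0,-0.026,-1],
  [0,0,0,0,0,-0.03,-1],
  [0,0,0,0,0,-0.03,-1],
])

```text
time_s: 9.2
ee_pos: [0.5789, -0.1044, 0.1164]
eef_rot: [-3.142, -0.001, -0.25]
force: [0.2, 0.1, -1.8]
grip_width: 0.0379
```

```bash
python3 mv.py .578 -.104 .184 -14.4;  python3 - <<'E'
from station import ctrl
import cv2,numpy as np
c=ctrl.camera("side")["pixels"][130:250,200:350]
cv2.imwrite(f"pics/side5z.png",cv2.resize(c,None,fx=4,fy=4,interpolation=cv2.INTER_CUBIC)[:,:,::-1])
E
```

```text
rotvec deg [-0.   -0.06  0.05] shift [-0.0009 -0.0001 -0.0676] q [-0.24  0.49  1.52  0.    1.13  1.58] F [ 0.2  0.1 -1.8] w 0.0379 t 9.2 now [ 0.5789 -0.1044  0.1164] [-1.800e+02 -6.000e-02 -1.435e+01]
```

View pics/side5z.png

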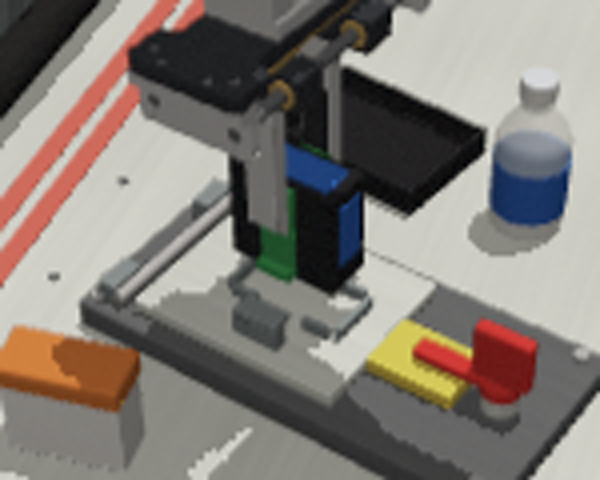

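The cassette is free and upright, and the frame is still down. Lifting the remaining 70 mm.

Call:
send_rows([
  [0,0,0,0,0,-0.015,-1],
  [0,0,0,0,0,-0.035,-1],
  [0,0,0,0,0,-0.055,-1],
  [0,0,0,0,0,-0.066,-1],
  [0,0,0,0,0,-0.07,-1],
  [0,0,0,0,0,-0.07,-1],
  [0,0,0,0,0,-0.07,-1],
  [0,0,0,0,0,-0.07,-1],
])

```text
time_s: 10.05
ee_pos: [0.5783, -0.1042, 0.1847]
eef_rot: [3.142, 0.001, -0.25]
force: [-0.0, -0.4, -3.1]
grip_width: 0.0377
```

```bash
python3 mv.py .578 -.104 .184 -14.4;  python3 - <<'E'
from station import ctrl
import cv2,numpy as np
from h import *
cc=ctrl.camera("side");c=cc["pixels"][90:270,150:400]
cv2.imwrite(f"pics/side6z.png",cv2.resize(c,None,fx=3,fy=3,interpolation=cv2.INTER_CUBIC)[:,:,::-1])
P=cloud(cc);m=masks(cc)
for k in("blue","yellow","red"):
    q=P[m[k]&(np.hypot(P[...,0]-.578,P[...,1]+.104)<(.05 if k=="blue" else .19))&(P[...,1]<0)];print(k,len(q),np.percentile(q,[5,50,95],axis=0).round(3).tolist())
E
```

```text
rotvec deg [0.   0.08 0.05] shift [-0.0004 -0.0001  0.0007] q [-0.24  0.42  1.46 -0.    1.27  1.58] F [-0.  -0.4 -3.1] w 0.0377 t 10.05 now [ 0.5783 -0.1042  0.1847] [ 1.800e+02  8.000e-02 -1.435e+01]
blue 199 [[0.542, -0.112, 0.152], [0.555, -0.099, 0.198], [0.581, -0.087, 0.2]]
yellow 222 [[0.472, -0.102, 0.024], [0.502, -0.072, 0.031], [0.519, -0.059, 0.033]]
red 329 [[0.432, -0.08, 0.037], [0.451, -0.067, 0.052], [0.489, -0.062, 0.077]]
```

View pics/side6z.png

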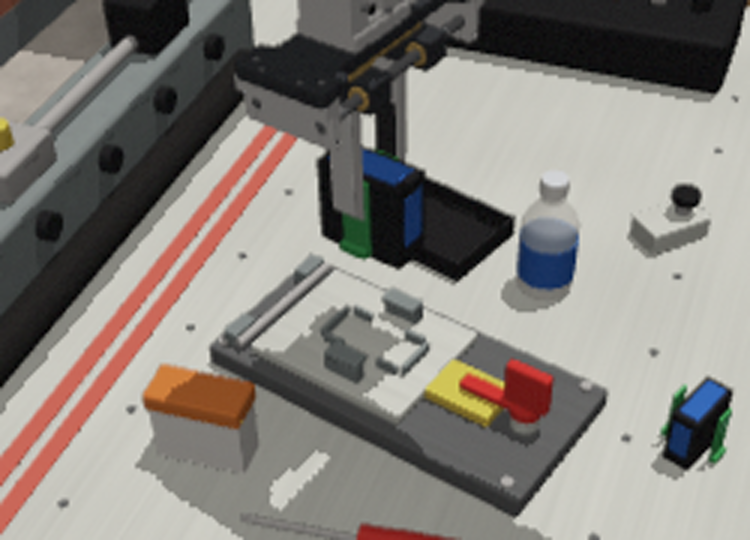

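The top of the cassette is at z ≈ 0.199, so its underside is about 0.13, roughly 100 mm above the seat. It hangs upright, the frame is down and the arm lies over the tongue. Handing in.

```bash
python3 -c "
from station import ctrl
print(ctrl.hand_in());o=ctrl.get_obs();print(o['time_s'],o['ee_pos'],o['grip_width'],o['force'])"
```

```text
the job is handed in; nothing more can be done
None
the job is handed in; nothing more can be done
```

I turned the red turnbutton across the tongue, squeezed both green catches, and lifted the cassette straight up about 100 mm. I handed in at about 10 s, still holding it. The hand-in gives no verdict.

- **Turnbutton:** it went from about 0.25 to about 1.57 rad. The wing measured −14.6° in the side view, against −14.4° for the station's own axis. The flat arm read −17.9°, probably because only part of it is in view. Both readings mean it lies fully across the tongue.
- **Cassette:** the last side view shows it upright, with its underside about 130 mm above the deck. The wrist carried about 3 N, close to its weight.
- **Catches:** the gripper opening was 38 mm, a little under the 40 mm I expected with both catches at their stops. I had no direct reading of each catch's travel. The cassette came out of its keepers freely, so both were unhooked.
- **Everything else:** the yellow tongue was still at 30 mm, so the frame stayed down. The bystanders in the last picture looked to be in their places; I judged that by eye and did not measure them.

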